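# Lay the standing spice jars in the free cradles of the rack

## Task

Put the two spice jars that still stand on the chopping board away in the rack: lay each on its side in a cradle that is empty, base down at the low end close against the stop and cap at the raised front end, without dropping it or knocking it over. Leave the jar that is already in the rack, the pepper mill and the jam jar where they are.

Things in the scene. Friction and masses are not known exactly. Their poses are not given: they have to be found in the camera images.
- board: wooden chopping board, fixed, 220 (x) x 310 (y) x 22 mm, lies on the worktop; origin at the centre of its underside, top 22 mm above. The board is to one side of the robot and the rack to the other, either way round. Behind them, a fixed toaster takes up x 0.66 to 0.83, y -0.54 to -0.24, up to z = 0.18 (world).
- rack: the spice rack's base, a dark wooden plank, fixed, 150 (x) x 300 (y) x 12 mm (with a 4 mm high edge strip along the front); origin at the centre of its underside. Its -x side is the front, turned roughly to the robot. Three equal cradles stand on it in a row along its y axis, 98 mm apart; one of them already holds a jar.
- jar_a: first standing spice jar: a glass spice jar with a ribbed red cap, upright cylinder 45 mm in diameter and 106 mm tall (cap: the top 21 mm), 0.08 to 0.2 kg, loose. Origin: centre of its base; z runs along its axis to the cap. Starts upright on the board.
- jar_b: second standing spice jar: a glass spice jar with a ribbed red cap, upright cylinder 45 mm in diameter and 106 mm tall (cap: the top 21 mm), 0.08 to 0.2 kg, loose. Origin: centre of its base; z runs along its axis to the cap. Starts upright on the board.
- jar_c: the spice jar that lies in one cradle from the start: a glass spice jar with a ribbed red cap, cylinder 45 mm in diameter and 106 mm tall (cap: the top 21 mm), 0.08 to 0.2 kg, loose. Origin: centre of its base; z runs along its axis to the cap. Leave it there.
- pepper_mill: wooden pepper mill standing on the board, loose, 58 mm in diameter, 170 mm tall; origin at the centre of its base. Leave it alone.
- jam_jar: jam jar with a metal lid standing on the board, loose, 62 mm in diameter, 99 mm tall; origin at the centre of its base. Leave it alone.
- jar_a_top (a point): centre of the cap's top face on jar_a, 106 mm from the base's centre.
- jar_b_top (a point): centre of the cap's top face on jar_b, 106 mm from the base's centre.
- jar_c_top (a point): centre of the cap's top face on jar_c, 106 mm from the base's centre.
- cradle_a: one cradle, fixed: two parallel steel rods (12 mm thick, 40 mm wide over both, narrower than a jar, 74 mm long) sloping at 25 degrees, low at the back (+x), high at the front (-x); a 50 mm wide stop board at the low end. A jar lies along the rods, base by the stop, cap sticking out past the high end. Origin: centre of its underside, 12 mm above the worktop; z up, y along the row of cradles.
- cradle_a_low (a point): where the centre of a jar's base is when the jar lies on the rods touching the stop: at (45, 0, 47) mm in the cradle's frame, 59 mm above the worktop. The stop board ends 4 mm below this point, measured square to the slope.
- cradle_a_high (a point): where the centre of that jar's cap top then is: 106 mm up the slope from the low point, at (-51, 0, 92) mm in the cradle's frame.
- cradle_b: one cradle, fixed: two parallel steel rods (12 mm thick, 40 mm wide over both, narrower than a jar, 74 mm long) sloping at 25 degrees, low at the back (+x), high at the front (-x); a 50 mm wide stop board at the low end. A jar lies along the rods, base by the stop, cap sticking out past the high end. Origin: centre of its underside, 12 mm above the worktop; z up, y along the row of cradles.
- cradle_b_low (a point): where the centre of a jar's base is when the jar lies on the rods touching the stop: at (45, 0, 47) mm in the cradle's frame, 59 mm above the worktop. The stop board ends 4 mm below this point, measured square to the slope.
- cradle_b_high (a point): where the centre of that jar's cap top then is: 106 mm up the slope from the low point, at (-51, 0, 92) mm in the cradle's frame.
- cradle_c: one cradle, fixed: two parallel steel rods (12 mm thick, 40 mm wide over both, narrower than a jar, 74 mm long) sloping at 25 degrees, low at the back (+x), high at the front (-x); a 50 mm wide stop board at the low end. A jar lies along the rods, base by the stop, cap sticking out past the high end. Origin: centre of its underside, 12 mm above the worktop; z up, y along the row of cradles.
- cradle_c_low (a point): where the centre of a jar's base is when the jar lies on the rods touching the stop: at (45, 0, 47) mm in the cradle's frame, 59 mm above the worktop. The stop board ends 4 mm below this point, measured square to the slope.
- cradle_c_high (a point): where the centre of that jar's cap top then is: 106 mm up the slope from the low point, at (-51, 0, 92) mm in the cradle's frame.
Not all that is in view belongs to the job. What is shaped like the jar_c but pink is not meant. Leave any blue or turquoise look-alike of the jar_a alone.

How it is judged:
By the outcome, as a careful person would: the job done as asked, in the order asked, and still so for the second after the job is handed in, with the robot touching nothing.
It also fails if it takes over 69 s, if anything falls off the work surface, if the arm or the gripper's body presses on something with over 40 N, if the wrist force passes 120 N, or if a joint passes its speed limit or range.

## Robot

A 7-joint arm with a two-finger parallel gripper is mounted at the origin on a cart in front of the work surface, level with it; the furniture and walls round the work are solid. World frame = base frame: x ahead of the robot, y to its left, z up, the work surface at z = 0. Lengths are in m, angles in rad, forces in N, time in s.
With the tool pointing down it reaches from about 0.4 to 0.9 m from the base axis. Payload 5.6 kg.
Tool frame: the origin (TCP) lies at the very end of the fingers, on their centre line; the grasp point (between the pads) lies 19 mm behind it; z points along the fingers, y is the line along which they close (so a half turn about z gives the same grasp; the last joint's range is limited). The gripper opens to 92 mm and grips with 3 to 60 N. Pads are 20 mm wide; open, the fingers measure 128 mm over their backs; the gripper's body (75 mm by 189 mm) begins 69 mm behind the grasp point.
Start: joints at [1.064, 0.468, -0.012, 1.603, 0.006, 1.071, -0.056], TCP at [0.291, -0.581, 0.215] pointing down, gripper open.
Joint ranges: [-2.53, 2.53], [-0.31, 2.02], [-1.57, 1.55], [0.28, 2.44], [-1.29, 4.43], [0.15, 1.84], [-2.92, 2.92]. Speed limits (rad/s): [2.57, 2.57, 3.14, 3.14, 3.14, 3.14, 3.14].

## Interface

Orientations are given as a unit quaternion [w, x, y, z].
In Python, from station import get_obs, optics, job gives the robot as it stands.
- The arm moves only by the tool jog_arm, never from a script. Its argument "series" is text: rows parted by semicolons, each of 7 numbers parted by spaces: the closure, from -1 (fully open) to 1 (shut), so that 0 is half open, then the shift along the tool's x, y, z in mm, then the turn, a rotation vector about the tool's x, y, z in rad. In form: claw tx ty tz ax ay az; .... A call has 1 to 12 rows; each row is the pose to reach, as a shift and turn from the pose commanded when the call began, along the tool's axes at that moment; what a row does not reach only later rows make up. A row lasts 1/10 s, in which the tool goes at most 50 mm and 8.59 degrees, less where a joint would pass 70% of its speed; a pose out of reach is approached as far as the arm can. A call with a gripper value outside its range is refused whole. The fingers move at their own pace and stop on an object; "squeeze" is the grip in N (left out, the last holds). Time passes only in rows, so rows that repeat a pose let the fingers close. It gives the time, the measured TCP pose, the force, the opening and the grip force at its end, in the units of the state.
- get_obs(): the state, without advancing time (a new reading comes with each control period).
- optics.camera(name): name is "scene" or "top"; returns a dict with "img" (400x640x3 uint8, red, green, blue), "intrinsics" (3x3 intrinsics, pixels), "R" (3x3) and "t" (3): a world point X has camera coordinates R X + t. Camera axes: x right, y down, z forward; pixel columns grow to the right and rows downward; lengths in m; the calibration is good to about 2 mm. A picture is of the moment at which its call begins. There is no depth.
- job.close_job(): hands the job in; it is judged then, once.
The state is a dict: "clock": time; "qpos": joint angles; "qvel": joint speeds; "effort": joint torques, N m; "tcp_pos": TCP position; "tool_rot": TCP orientation; "contact_force": force on the tool from outside, world axes, zero at the start; "torque": the same for the moment, N m; "finger_gap": opening from 0.0 (shut) to 1.0 (fully open); "grip_force": force on a finger pad.
Only numpy, scipy, OpenCV 4.12 (cv2) and the standard library are available. Lean on these libraries where they do the work, as an engineer would, in place of code of your own. Each camera call takes 0.05 s, during which the arm holds its last target. There are 200 camera calls.

## Working session

There is one attempt and no reset: what is moved stays moved. The work goes in short steps, Python scripts to look and compute and a tool call to move; the robot and the scene stay as the last step left them, time stands still between calls to the robot, and variables do not carry over. Pictures are saved under pics/ and viewed, at most 10 in all, crops included, and the job is handed in when it is done.

Besides the shell and the picture viewer there is one more tool, called after "Call:" as name(argument=value, ...), one argument or row to a line, values as JSON. jog_arm: Moves the arm, as the interface text tells. Its arguments: {"type":"object","properties":{"series":{"type":"string"},"squeeze":{"type":"number"}},"required":["series"]}

```bash
mkdir -p pics; ls; python3 - <<'E'
from station import get_obs, optics
import cv2, numpy as np
print(get_obs())
for n in ("scene","top"):
    c=optics.camera(n); cv2.imwrite(f"pics/{n}0.png",c["img"][:,:,::-1])
    np.savez(f"{n}0.npz",**c)
    print(n,c["intrinsics"].tolist(),c["R"].round(4).tolist(),c["t"].round(4).tolist(), (-c["R"].T@c["t"]).round(3))
E
```

```text
pics
{'clock': 0.0, 'qpos': array([ 1.06399545,  0.46835479, -0.01157739,  1.60358781,  0.00605127,
        1.0714062 , -0.05628942]), 'qvel': array([-2.34212156e-04,  8.27163157e-04, -7.19482642e-04,  4.40360940e-04,
       -3.70261551e-04, -6.28069982e-05, -7.88776211e-04]), 'effort': array([ 5.73818052e-04, -5.20578790e+01, -1.27284229e-02, -2.43755382e+01,
       -5.66536956e-02,  1.73398195e-02,  2.02400520e-04]), 'tcp_pos': array([ 0.29043524, -0.58087215,  0.21366971]), 'tool_rot': array([-8.13819296e-04,  9.73236959e-01,  2.29802261e-01, -2.83518179e-04]), 'contact_force': array([-0.04489816, -0.11676613, -0.42106383]), 'torque': array([-0.04480159,  0.06702889, -0.00316248]), 'grip_force': 0.0, 'finger_gap': 0.9982946523860688}
scene [[362.8689070118935, 0.0, 315.10182642475604], [0.0, 362.8689070118935, 194.80819581923458], [0.0, 0.0, 1.0]] [[-0.8011, -0.5986, -0.0009], [-0.2894, 0.3885, -0.8748], [0.524, -0.7006, -0.4844]] [0.4739, 0.275, 0.7736] [0.054 0.719 0.616]
top [[433.8332775916801, 0.0, 322.254211570515], [0.0, 433.8332775916801, 202.08268652896365], [0.0, 0.0, 1.0]] [[0.0284, -0.9994, 0.0195], [-0.997, -0.0297, -0.0718], [0.0723, -0.0174, -0.9972]] [-0.0465, 0.6122, 1.2307] [ 0.523 -0.007  1.272]
```

View pics/scene0.png

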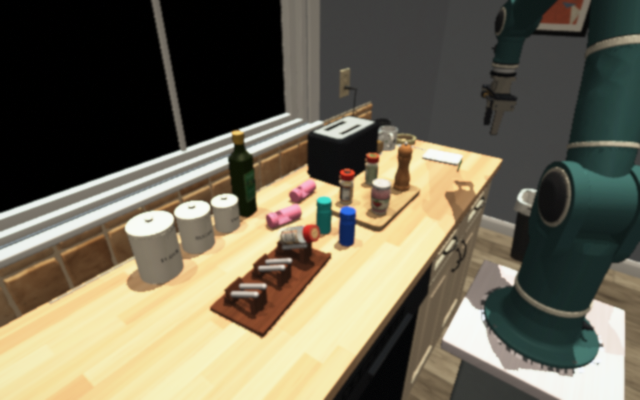

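View pics/top0.png

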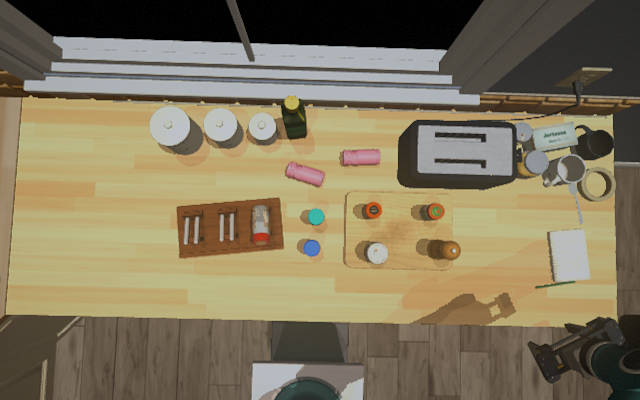

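Top view: the standing jars' red caps are at about (372,210) and (434,211). The jam jar is at (376,253) and the mill at (447,250). The rack is centred near (230,228): jar_c lies in the right cradle (261,225) with its cap toward the robot, and the cradles at (228,227) and (192,229) are empty. The pink, blue and turquoise items are decoys.

```bash
cat > h.py <<'E'
import numpy as np, cv2
def ray(c,p,z):
    K,R,t=c["intrinsics"],c["R"],c["t"]; o=-R.T@t
    d=R.T@np.linalg.solve(K,[p[0],p[1],1.]); return o+d*(z-o[2])/d[2]
def proj(c,X):
    v=c["intrinsics"]@(c["R"]@np.asarray(X)+c["t"]); return v[:2]/v[2]
def blobs(m,amin):
    n,l,s,ce=cv2.connectedComponentsWithStats(m.astype(np.uint8))
    return [(l==i,s[i],ce[i]) for i in range(1,n) if s[i,4]>=amin]
E
python3 - <<'E'
from h import *
T=dict(np.load("top0.npz"));S=dict(np.load("scene0.npz"))
for n,c,roi in(("top",T,(170,190,470,280)),("scene",S,(220,140,430,330))):
    hsv=cv2.cvtColor(c["img"],cv2.COLOR_RGB2HSV).astype(int)
    H,s,V=hsv[...,0],hsv[...,1],hsv[...,2]
    red=((H<8)|(H>172))&(s>150)&(V>110)
    R=np.zeros_like(red);x0,y0,x1,y1=roi;R[y0:y1,x0:x1]=1
    for m,st,ce in blobs(red&R,25):
        print(n,"red",st,ce.round(1),"z.128",ray(c,ce,.128).round(3),"z.118",ray(c,ce,.118).round(3))
    if n=="top":
        for nm,m in(("white",(s<90)&(V>140)),("dark",(V<130)&(s>90))):
            for b,st,ce in blobs(m&R,40):
                rc=cv2.minAreaRect(np.argwhere(b)[:,::-1].astype(np.float32))
                print(nm,st,ce.round(1),np.round(rc[0],1),np.round(rc[1],1),round(rc[2],1))
                if nm=="dark" and st[4]>2000:
                    for p in cv2.boxPoints(rc): print("   corner",p,ray(c,p,.012).round(3))
im=T["img"][185:285,165:465,::-1]; im=cv2.resize(im,None,fx=2.6,fy=2.6,interpolation=cv2.INTER_CUBIC)
im2=S["img"][130:330,200:440,::-1]; im2=cv2.resize(im2,None,fx=1.7,fy=1.7,interpolation=cv2.INTER_CUBIC)
o=np.zeros((600,780,3),np.uint8);o[:260]=im;o[260:600,:408]=im2
cv2.imwrite("pics/c1.png",o)
E
```

```text
top red [253 233  16  10 124] [260.6 237. ] z.128 [0.509 0.132 0.128] z.118 [0.509 0.133 0.118]
white [170 190 138  11 969] [241.8 193.9] [238.5 195. ] [ 10. 137.] 90.0
white [286 202  58  17 591] [314.9 209.6] [314.6 210.3] [57.3 14.6] 2.2
white [452 207  18  30 487] [460.9 221.7] [460.5 221.5] [29. 17.] 90.0
white [253 208  15  26 242] [260.7 221.7] [260.  220.5] [25. 14.] 90.0
white [220 215   4  27  90] [221.3 226.9] [221.5 228. ] [26.  3.] 90.0
white [230 214   4  27 101] [231.5 226.5] [231.5 227. ] [26.  3.] 90.0
white [194 217   5  27  89] [196.  230.3] [196. 230.] [ 3.3 26.1] 3.0
white [184 218   5  27  88] [185.9 230.6] [185.9 231. ] [ 3.3 26.1] 4.1
white [170 229   9  20 132] [173.9 237.2] [174.  238.5] [19.  8.] 90.0
white [ 265  232   79   30 1037] [313.7 244.6] [304.1 246.6] [77.7 27.7] 1.9
white [368 243  20  21 351] [377.5 253. ] [377.5 253. ] [20. 19.] 90.0
white [453 258  17   7  92] [461.1 261.5] [461. 261.] [ 6. 16.] 90.0
white [170 265  24   5  83] [183.1 266.4] [181.5 267. ] [ 4. 23.] 90.0
white [170 272 165   8 691] [235.8 277.1] [252.  275.5] [164.   7.] -0.0
dark [ 177  198  106   59 3594] [226.3 225.7] [229.1 227.1] [ 51.  104.5] 85.0
   corner [174.82104 206.24066] [0.589 0.397 0.012]
   corner [278.96124 197.12839] [0.625 0.097 0.012]
   corner [283.40503 247.91455] [0.478 0.079 0.012]
   corner [179.26483 257.02682] [0.444 0.377 0.012]
dark [362 204  11  15  67] [364.7 212.4] [365.1 212.3] [16.1  7.8] 65.2
dark [419 204  16  17 140] [425. 213.] [425.6 212.5] [16.1 13.9] 78.7
dark [419 239  36  21 375] [436.6 248.9] [436.3 249.3] [34.  19.3] 5.2
dark [360 241  13  21  77] [365.8 250.7] [365.5 250.6] [ 9.3 19.7] 12.5
scene red [340 168  15  11 103] [347.2 172.6] z.128 [ 0.587 -0.161  0.128] z.118 [ 0.598 -0.179  0.118]
scene red [303 225  15  16 119] [308.9 231.1] z.128 [0.488 0.163 0.128] z.118 [0.497 0.152 0.118]
```

View pics/c1.png

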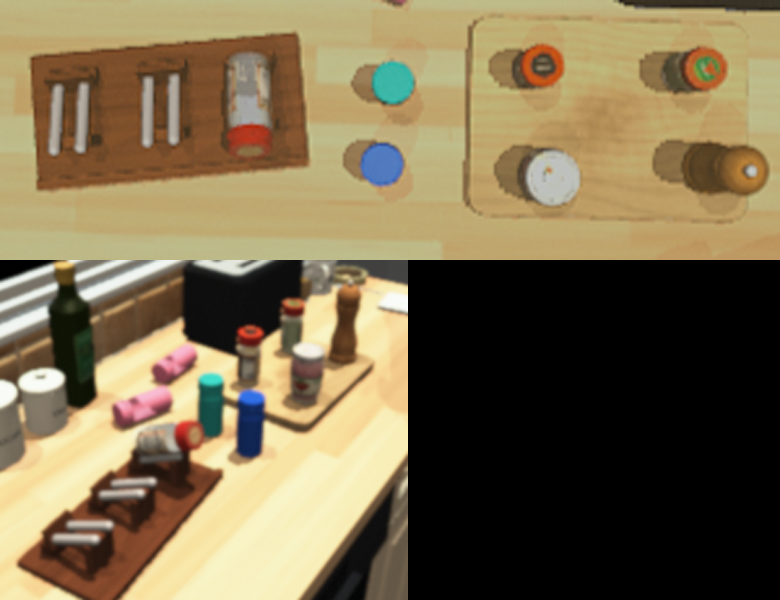

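Call:
jog_arm(
  series="-1 0 0 -40 0 0 0;-1 0 0 -40 0 0.15 0;-1 0 0 -40 0 0.15 0.1;-1 0 0 -40 0.1 0.15 0.1",
)

```text
clock: 0.5
tcp_pos: [0.2873, -0.5803, 0.2552]
tool_rot: [-0.067, 0.98, 0.177, 0.061]
contact_force: [1.0, -0.1, 0.2]
finger_gap: 1.0
grip_force: 0.0
```

```bash
python3 - <<'E'
from station import get_obs
o=get_obs(); [print(k,o[k]) for k in("clock","qpos","tcp_pos","tool_rot")]
E
```

```text
clock 0.5
qpos [ 1.15201604  0.49157364 -0.02257982  1.4822132  -0.14804546  1.27029321
 -0.03077805]
tcp_pos [ 0.28726437 -0.58029252  0.25516751]
tool_rot [-0.06714211  0.98004115  0.17696446  0.06078531]
```

The enlarged crop shows jar_a's cap top at about (373.8,210.4) and jar_b's (436.2,211.2) in top-image pixels. Each empty cradle has a clear pair of rods. Next: compute positions and fit the arm's kinematics.

```bash
cat >> h.py <<'E'
from scipy.spatial.transform import Rotation as Ro
def q2R(q): return Ro.from_quat(np.r_[q[1:],q[0]])
E
python3 - <<'E'
from h import *
import itertools
T=dict(np.load("top0.npz"));S=dict(np.load("scene0.npz"))
hsv=cv2.cvtColor(T["img"],cv2.COLOR_RGB2HSV).astype(int);H,s,V=hsv[...,0],hsv[...,1],hsv[...,2]
or_=((H<14)|(H>172))&(s>190)&(V>120); R=np.zeros_like(or_);R[198:225,355:450]=1
for b,st,ce in blobs(or_&R,20):
    p=np.array([st[0]+st[2]/2-.5,st[1]+st[3]/2-.5]); print(st,p,ray(T,p,.128).round(4))
for nm,p in(("a",(373.8,210.4)),("b",(436.2,211.2)),("jam",(377.5,253))):
    X=ray(T,p,.128 if nm!="jam" else .121); print(nm,X.round(4),"scene px top",proj(S,X).round(1),"scene base",proj(S,[X[0],X[1],.022]).round(1))
print("mill top",ray(T,(452.3,251),.19).round(3))
# rack
cs=np.array([[.589,.397],[.625,.097],[.478,.079],[.444,.377]]);c=cs.mean(0)
yx=(cs[0]-cs[1]+cs[3]-cs[2]);yx/=np.linalg.norm(yx);print("rack c",c,"yaw",np.arctan2(-yx[0],yx[1]),[np.linalg.norm(cs[i]-cs[i-1]) for i in range(4)])
yaw=np.arctan2(-yx[0],yx[1]);Rz=Ro.from_euler("z",yaw).as_matrix()
for k in(-1,0,1):
    O=np.r_[c,.012]+Rz@[0,98e-3*k,0]
    for nm,v in(("low",(45,0,47)),("high",(-51,0,92))): X=O+Rz@(np.array(v)/1e3);print(k,nm,X.round(3),proj(T,X).round(1))
    # rods: centre-top line mid; heights ~ jar axis minus 22.5
# rods px centres: mean heights ~ 47mm+12-20
for a,b in(((221.3,226.9),(231.5,226.5)),((196,230.3),(185.9,230.6))):
    print("rod mid",ray(T,(np.add(a,b))/2,.065).round(3))
q=[np.array([1.06399545,.46835479,-.01157739,1.60358781,.00605127,1.0714062,-.05628942]),np.array([1.15201604,.49157364,-.02257982,1.4822132,-.14804546,1.27029321,-.03077805])]
t=[q2R([-8.13819296e-04,9.73236959e-01,2.29802261e-01,-2.83518179e-04]),q2R([-.06714211,.98004115,.17696446,.06078531])]
res=[]
for sg in itertools.product((1,-1),repeat=4):
    M=[Ro.from_euler("ZYZYZYZ",np.array([sg[0]*a[0],a[1],sg[1]*a[2],a[3],sg[2]*a[4],a[5],sg[3]*a[6]])) for a in q]
    # tool= Rz(off)*M*Rz(off2): try off search
    for o1 in np.arange(-180,180,90):
      for o2 in np.arange(-180,180,90):
        e=[( (Ro.from_euler("z",o1,degrees=True)*m*Ro.from_euler("z",o2,degrees=True)).inv()*r).magnitude() for m,r in zip(M,t)]
        res.append((max(e),sg,o1,o2))
print(sorted(res)[:4])
E
```

```text
[366 202  15  16 115] [373.  209.5] [ 0.59   -0.1618  0.128 ]
[429 204  15  15  64] [436. 211.] [ 0.5909 -0.3294  0.128 ]
a [ 0.5877 -0.1639  0.128 ] scene px top [347.5 172.2] scene base [346.1 201.5]
b [ 0.5904 -0.3299  0.128 ] scene px top [372.6 155.4] scene base [370.3 182.8]
jam [ 0.4755 -0.1769  0.121 ] scene px top [381.4 182.4] scene base [378.6 210.6]
mill top [ 0.488 -0.354  0.19 ]
rack c [0.534  0.2375] yaw 0.11652655949776655 [np.float64(0.14637281168304445), np.float64(0.30215227948834017), np.float64(0.14809794056636982), np.float64(0.29993332592427935)]
-1 low [0.59  0.145 0.059] [260.  207.6]
-1 high [0.495 0.134 0.104] [260.7 242.3]
0 low [0.579 0.243 0.059] [224.8 210.6]
0 high [0.483 0.232 0.104] [224.  245.5]
1 low [0.567 0.34  0.059] [189.6 213.7]
1 high [0.472 0.329 0.104] [187.1 248.8]
rod mid [0.534 0.235 0.065]
rod mid [0.521 0.332 0.065]Traceback (most recent call last):
  File "<stdin>", line 26, in <module>
  File "scipy/spatial/transform/_rotation.pyx", line 1413, in scipy.spatial.transform._rotation.Rotation.from_euler
ValueError: Expected axis specification to be a non-empty string of upto 3 characters, got ZYZYZYZ
```

```bash
cat > kin.py <<'E'
from h import *
import itertools
def chain(q,sg):
    a=[sg[0]*q[0],q[1],sg[1]*q[2],q[3],sg[2]*q[4],q[5],sg[3]*q[6]]
    R=Ro.identity();out=[]
    for ax,v in zip("zyzyzyz",a): R=R*Ro.from_euler(ax,v); out.append(R)
    return out
E
python3 - <<'E'
from kin import *
q=[np.array([1.06399545,.46835479,-.01157739,1.60358781,.00605127,1.0714062,-.05628942]),np.array([1.15201604,.49157364,-.02257982,1.4822132,-.14804546,1.27029321,-.03077805])]
t=[q2R([-8.13819296e-04,9.73236959e-01,2.29802261e-01,-2.83518179e-04]),q2R([-.06714211,.98004115,.17696446,.06078531])]
res=[]
for sg in itertools.product((1,-1),repeat=4):
    M=[chain(a,sg)[-1] for a in q]
    z=max(np.linalg.norm(m.apply([0,0,1])-r.apply([0,0,1])) for m,r in zip(M,t))
    d=[(m.inv()*r).as_euler("zyx") for m,r in zip(M,t)]
    print(sg,round(z,3),np.round(d,3).tolist())
E
```

```text
(1, 1, 1, 1) 0.306 [[-2.498, -0.003, -0.001], [-2.286, -0.288, -0.108]]
(1, 1, 1, -1) 0.306 [[-2.611, -0.002, -0.002], [-2.35, -0.281, -0.126]]
(1, 1, -1, 1) 0.316 [[-2.493, -0.003, -0.012], [-2.377, -0.281, 0.149]]
(1, 1, -1, -1) 0.316 [[-2.605, -0.002, -0.012], [-2.441, -0.29, 0.131]]
(1, -1, 1, 1) 0.294 [[-2.478, -0.002, 0.009], [-2.243, -0.285, -0.079]]
(1, -1, 1, -1) 0.294 [[-2.59, -0.003, 0.009], [-2.306, -0.28, -0.097]]
(1, -1, -1, 1) 0.33 [[-2.472, -0.003, -0.001], [-2.334, -0.281, 0.178]]
(1, -1, -1, -1) 0.33 [[-2.584, -0.002, -0.002], [-2.397, -0.291, 0.16]]
(-1, 1, 1, 1) 0.299 [[1.657, 0.0, 0.0], [1.676, -0.016, -0.3]]
(-1, 1, 1, -1) 0.299 [[1.544, -0.0, 0.0], [1.617, 0.002, -0.3]]
(-1, 1, -1, 1) 0.018 [[1.663, -0.001, -0.01], [1.591, 0.006, -0.017]]
(-1, 1, -1, -1) 0.018 [[1.55, 0.001, -0.01], [1.53, 0.007, -0.017]]
(-1, -1, 1, 1) 0.282 [[1.678, 0.001, 0.011], [1.718, -0.021, -0.282]]
(-1, -1, 1, -1) 0.282 [[1.565, -0.001, 0.011], [1.658, -0.004, -0.283]]
(-1, -1, -1, 1) 0.0 [[1.683, 0.0, -0.0], [1.632, 0.0, -0.0]]
(-1, -1, -1, -1) 0.0 [[1.571, 0.0, -0.0], [1.571, 0.0, -0.0]]
```

Call:
jog_arm(
  series="-1 0 0 -50 0 0 0;-1 50 50 -50 0 0 0;-1 100 100 -50 0 0 0;-1 150 150 -50 0 0 0",
)

```text
clock: 0.9
tcp_pos: [0.4236, -0.6514, 0.308]
tool_rot: [-0.066, 0.98, 0.179, 0.061]
contact_force: [1.4, -1.3, 0.6]
finger_gap: 1.004
grip_force: 0.0
```

```bash
python3 - <<'E'
from station import get_obs
o=get_obs(); [print(k,o[k]) for k in("clock","qpos","tcp_pos","tool_rot")]
E
```

```text
clock 0.9
qpos [ 1.03004458  0.70061165 -0.02060737  1.02178711 -0.14953629  1.49777805
 -0.17784483]
tcp_pos [ 0.42356253 -0.6514283   0.30800958]
tool_rot [-0.06558551  0.97965271  0.17947126  0.06139361]
```

```bash
cat > data.py <<'E'
Q=[[1.06399545,.46835479,-.01157739,1.60358781,.00605127,1.0714062,-.05628942],[1.15201604,.49157364,-.02257982,1.4822132,-.14804546,1.27029321,-.03077805],[1.03004458,.70061165,-.02060737,1.02178711,-.14953629,1.49777805,-.17784483]]
P=[[.29043524,-.58087215,.21366971],[.28726437,-.58029252,.25516751],[.42356253,-.6514283,.30800958]]
E
python3 - <<'E'
from kin import *; from data import *
sg=(-1,)*4
def cols(q):
    C=chain(q,sg); e=np.eye(3)
    R0,R2,R4,R6=[c.as_matrix() for c in(C[0],C[2],C[4],C[6])]
    R1=C[1].as_matrix();R3=C[3].as_matrix();R5=C[5].as_matrix()
    return {"d0":e[:,2],"b0":R0[:,1],"a0":R0[:,0],"d3":R2[:,2],"b2":R2[:,1],"a2":R2[:,0],"d5":R4[:,2],"a4":R4[:,0],"b4":R4[:,1],"d7":R6[:,2],"a5":R5[:,0],"b5":R5[:,1]}
y=np.concatenate(P)
for names in(["d0","d3","d5","d7"],["d0","d3","d5","d7","b0"],["d0","d3","d5","d7","b0","a2"],["d0","d3","d5","d7","b0","a5"],["d0","d3","d5","d7","b4"],["d0","d3","d5","d7","b2","b4"],["d0","d3","d5","d7","a2","b0","a5"]):
    A=np.concatenate([np.stack([cols(q)[n] for n in names],1) for q in Q])
    x,*_=np.linalg.lstsq(A,y,rcond=None);print(dict(zip(names,x.round(3))),"res mm",(1e3*(A@x-y)).round(1))
E
```

```text
{'d0': np.float64(0.126), 'd3': np.float64(0.503), 'd5': np.float64(0.469), 'd7': np.float64(0.134)} res mm [24.2 25.3  1.7  7.3 -6.1 -1.5  2.3  0.2 -0.2]
{'d0': np.float64(0.306), 'd3': np.float64(0.521), 'd5': np.float64(0.472), 'd7': np.float64(0.33), 'b0': np.float64(-0.033)} res mm [ 0.  0. -0. -0.  0.  0.  0. -0.  0.]
{'d0': np.float64(0.306), 'd3': np.float64(0.521), 'd5': np.float64(0.472), 'd7': np.float64(0.33), 'b0': np.float64(-0.033), 'a2': np.float64(0.0)} res mm [ 0. -0. -0. -0.  0.  0. -0. -0. -0.]
{'d0': np.float64(0.306), 'd3': np.float64(0.521), 'd5': np.float64(0.472), 'd7': np.float64(0.33), 'b0': np.float64(-0.033), 'a5': np.float64(-0.0)} res mm [ 0. -0. -0. -0.  0.  0. -0.  0. -0.]
{'d0': np.float64(0.314), 'd3': np.float64(0.51), 'd5': np.float64(0.479), 'd7': np.float64(0.324), 'b4': np.float64(-0.033)} res mm [ 0.9 -0.6  2.  -0.1  0.1 -2.2 -0.4  0.5  0.1]
{'d0': np.float64(0.307), 'd3': np.float64(0.52), 'd5': np.float64(0.472), 'd7': np.float64(0.331), 'b2': np.float64(-0.034), 'b4': np.float64(0.0)} res mm [-0.1  0.   0.   0.1 -0.1 -0.  -0.   0.1 -0. ]
{'d0': np.float64(0.306), 'd3': np.float64(0.521), 'd5': np.float64(0.472), 'd7': np.float64(0.33), 'a2': np.float64(-0.0), 'b0': np.float64(-0.033), 'a5': np.float64(-0.0)} res mm [ 0. -0. -0. -0.  0.  0.  0. -0. -0.]
```

```bash
cat >> kin.py <<'E'
from scipy.optimize import least_squares
LO=np.array([-2.53,-.31,-1.57,.28,-1.29,.15,-2.92]);HI=np.array([2.53,2.02,1.55,2.44,4.43,1.84,2.92])
TO=Ro.from_euler("z",np.pi/2)
def fk(q):
    C=chain(q,(-1,)*4)
    p=np.array([0,0,.306])+C[0].apply([0,-.033,0])+C[2].apply([0,0,.521])+C[4].apply([0,0,.472])+C[6].apply([0,0,.330])
    return p,C[6]*TO
def ik(p,R,seeds):
    best=(9,None)
    for s in seeds:
        f=lambda q:np.r_[(lambda a:np.r_[(a[0]-p)*5,(R.inv()*a[1]).as_rotvec()])(fk(q)),.001*(q-s)]
        r=least_squares(f,np.clip(s,LO+.02,HI-.02),bounds=(LO+.01,HI-.01),max_nfev=60)
        e=np.linalg.norm(f(r.x)[:6])
        if e<best[0]: best=(e,r.x)
        if e<.01: break
    return best
yaw=.1165; RK=Ro.from_euler("z",yaw); RC=np.array([.534,.2365,.012])
def jarplace(k): # base centre, axis
    O=RC+RK.apply([0,.098*k,0]); return O+RK.apply([.045,0,.047]), RK.apply([-np.cos(np.radians(25)),0,np.sin(np.radians(25))])
def toolR(z,y): z=z/np.linalg.norm(z); return Ro.from_matrix(np.stack([np.cross(y,z),y,z],1))
E
python3 - <<'E'
from kin import *
rng=np.random.default_rng(0)
print(fk(np.array([1.03004458,.70061165,-.02060737,1.02178711,-.14953629,1.49777805,-.17784483])))
seeds=[np.array([-.4,.2,0,1.8,0,.8,0]),np.array([-.4,.2,0,1.8,3.1,.3,0])]+[rng.uniform(LO,HI) for _ in range(10)]
for k in(0,1):
  B,u=jarplace(k); 
  for ps in(25,40,55,70,90):
    z=RK.apply([np.cos(np.radians(ps)),0,-np.sin(np.radians(ps))])
    for s in(1,-1):
        R=toolR(z,RK.apply([0,s,0])); p=B+u*.092+z*.019
        e,q=ik(p,R,seeds); print(k,ps,s,round(e,3),q.round(2) if e<.02 else "")
E
```

```text
(array([ 0.42380898, -0.65095586,  0.30837658]), Rotation.from_matrix(array([[ 0.92804178,  0.35969208,  0.0967474 ],
                            [ 0.34358595, -0.92697721,  0.15053883],
                            [ 0.14383026, -0.10646527, -0.98385873]])))
0 25 1 0.068 
0 25 -1 0.068 
0 40 1 0.0 [-0.1   0.65 -0.75  2.43  2.24  1.03 -1.03]
0 40 -1 0.0 [-0.1   0.65 -0.75  2.43  2.24  1.03  2.12]
0 55 1 0.0 [-0.27  0.44 -0.46  2.33  1.87  0.5  -0.71]
0 55 -1 0.0 [-1.19  0.44  0.61  2.39  2.66  0.16  1.48]
0 70 1 0.0 [-0.44  0.39 -0.17  2.18  0.74  0.33  0.43]
0 70 -1 0.0 [-1.16  0.45  0.69  2.24 -0.52  0.26 -1.54]
0 90 1 0.0 [-0.25  0.51 -0.31  1.94  0.23  0.73  0.99]
0 90 -1 0.0 [-0.86  0.51  0.46  1.98 -0.33  0.73 -1.65]
1 25 1 0.0 [-0.72  0.75 -0.38  2.37  2.19  1.3  -1.36]
1 25 -1 0.0 [-1.31  0.73  0.28  2.41  2.21  0.97  1.46]
1 40 1 0.0 [-0.56  0.6  -0.46  2.31  2.04  0.92 -1.09]
1 40 -1 0.0 [-1.09  0.54  0.14  2.35  2.11  0.66  1.81]
1 55 1 0.0 [-0.64  0.47 -0.26  2.22  1.62  0.51 -0.66]
1 55 -1 0.0 [-0.84  0.45 -0.02  2.23  1.61  0.41  2.46]
1 70 1 0.0 [-0.7   0.44 -0.07  2.09  0.65  0.4   0.35]
1 70 -1 0.0 [-1.4   0.55  0.81  2.14 -0.57  0.36 -1.68]
1 90 1 0.0 [-0.42  0.56 -0.31  1.84  0.24  0.77  0.84]
1 90 -1 0.0 [-1.    0.56  0.45  1.89 -0.34  0.77 -1.81]
```

```bash
cat >> kin.py <<'E'
def pick(base,th,phi,s,g=.094):
    e=np.array([np.cos(phi),np.sin(phi),0]);k=np.array([0,0,1.])
    z=np.sin(th)*e-np.cos(th)*k; return np.asarray(base)+k*g+z*.019, toolR(z,s*np.cross(k,e))
def place(k,th,s,g=.094,up=0,back=0):
    B,u=jarplace(k); m=RK.apply([-np.sin(np.radians(25)),0,-np.cos(np.radians(25))])
    z=-np.cos(th)*u+np.sin(th)*m; return B+u*(g+back)-m*up+z*.019, toolR(z,s*np.cross(u,m))
def path(q,p1,R1,n=25):
    p0,R0=fk(q);rv=(R0.inv()*R1).as_rotvec();emax=0;mg=9
    for t in np.linspace(0,1,n+1)[1:]:
        e,q=ik(p0+(p1-p0)*t,R0*Ro.from_rotvec(rv*t),[q]);emax=max(e,emax);mg=min(mg,*(q-LO),*(HI-q))
    return emax,mg,q
E
cat > plan.py <<'E'
from kin import *
q0=np.array([1.03004458,.70061165,-.02060737,1.02178711,-.14953629,1.49777805,-.17784483])
A=np.array([.5885,-.163,.022])
for th in(40,50):
  for ph in(-135,-90,-45,0,45,90):
    for s in(1,-1):
      t=np.radians(th);p,R=pick(A,t,np.radians(ph),s)
      e1,m1,q1=path(q0,p+[0,0,.15],R,12)
      if e1>.03: continue
      e2,m2,q2=path(q1,p,R,5)
      e3,m3,q3=path(q2,p+[0,0,.12],R,5)
      for k in(0,1):
        pp,RR=place(k,t,s,up=.08)
        e4,m4,q4=path(q3,pp,RR,20); p5,R5=place(k,t,s); e5,m5,q5=path(q4,p5,R5,6)
        if max(e2,e4,e5)<.03: print(th,ph,s,k,"err",round(max(e1,e2,e4,e5),3),"margin",np.round([m1,m2,m4,m5],2),q2.round(2),q5.round(2))
E
time python3 plan.py
```

```text
40 -135 1 0 err 0.0 margin [0.2  0.25 0.23 0.02] [ 0.03  0.81 -0.07  1.48  0.51  1.43 -1.05] [-0.81  0.37  0.22  2.27  0.79  0.17 -2.83]
40 -135 1 1 err 0.0 margin [0.2  0.25 0.2  0.01] [ 0.03  0.81 -0.07  1.48  0.51  1.43 -1.05] [-0.98  0.43  0.21  2.16  0.71  0.28 -2.91]
40 -90 1 0 err 0.0 margin [0.43 0.58 0.24 0.01] [ 0.03  0.63 -0.19  1.86  0.98  1.05 -0.82] [-0.75  0.37  0.15  2.26  0.88  0.19 -2.91]
40 -90 1 1 err 0.0 margin [0.43 0.58 0.15 0.01] [ 0.03  0.63 -0.19  1.86  0.98  1.05 -0.82] [-0.98  0.43  0.21  2.16  0.71  0.28 -2.91]
40 -45 1 0 err 0.0 margin [0.35 0.25 0.27 0.01] [ 0.22  0.48 -0.29  2.19  1.68  0.61 -0.74] [-0.75  0.37  0.15  2.26  0.88  0.19 -2.91]
40 -45 1 1 err 0.0 margin [0.35 0.25 0.08 0.01] [ 0.22  0.48 -0.29  2.19  1.68  0.61 -0.74] [-0.98  0.43  0.21  2.16  0.71  0.28 -2.91]
40 0 1 0 err 0.0 margin [0.03 0.01 0.01 0.01] [ 1.23  0.82 -1.14  2.21  2.07  0.45  0.12] [-0.75  0.37  0.15  2.26  0.88  0.19 -2.91]
40 0 1 1 err 0.0 margin [0.03 0.01 0.01 0.01] [ 1.23  0.82 -1.14  2.21  2.07  0.45  0.12] [-0.98  0.43  0.21  2.16  0.71  0.28 -2.91]
40 45 1 0 err 
[... 2582 characters left out ...]
argin [0.4  0.33 0.43 0.41] [ 1.07  0.73 -0.59  1.97 -0.96  0.6   0.68] [-0.4   0.5  -0.42  2.01  0.7   0.56  0.36]
50 90 1 0 err 0.0 margin [0.1  0.27 0.31 0.23] [ 0.46  0.83  0.14  1.55 -0.8   1.43 -2.16] [-0.57  0.39  0.01  2.14  0.29  0.38 -2.28]
50 90 1 1 err 0.0 margin [0.1  0.27 0.32 0.31] [ 0.46  0.83  0.14  1.55 -0.8   1.43 -2.16] [-0.75  0.45  0.01  2.04  0.33  0.46 -2.47]
50 90 -1 0 err 0.0 margin [0.36 0.44 0.45 0.33] [ 0.88  0.91 -0.51  1.52 -0.38  1.25  0.67] [-0.12  0.46 -0.52  2.11  0.76  0.5   0.46]
50 90 -1 1 err 0.0 margin [0.36 0.44 0.48 0.43] [ 0.88  0.91 -0.51  1.52 -0.38  1.25  0.67] [-0.32  0.52 -0.51  2.01  0.77  0.59  0.3 ]
real	0m22.085s
user	0m22.549s
sys	0m0.068s
```

```bash
cat > go.py <<'E'
from kin import *
from station import get_obs
A=np.array([.5885,-.163,.022]);TH=np.radians(50)
def rel(p,R,label=""):
    o=get_obs();Rm=q2R(o["tool_rot"])
    d=Rm.inv().apply(np.asarray(p)-o["tcp_pos"])*1e3;r=(Rm.inv()*R).as_rotvec()
    e,m,q=path(o["qpos"],np.asarray(p),R,10)
    print(label,"shift",d.round(1),"rot",r.round(3),"rows>=",max(np.linalg.norm(d)/50,np.linalg.norm(r)/.15).round(1),"ik",round(e,3),round(m,2))
E
python3 - <<'E'
from go import *
p,R=pick(A,TH,-np.pi/2,1); rel(p+[0,0,.14],R,"above a"); print(p,R.as_matrix().round(2)); print(get_obs()["qpos"])
E
```

```text
above a shift [ 306.6 -373.1  150.5] rot [-0.538 -0.951 -1.137] rows>= 10.5 ik 0.0 0.46
[ 0.5885     -0.17755484  0.10378704] [[-0.    1.    0.  ]
 [ 0.64  0.   -0.77]
 [-0.77 -0.   -0.64]]
[ 1.03004458  0.70061165 -0.02060737  1.02178711 -0.14953629  1.49777805
 -0.17784483]
```

Call:
jog_arm(
  series="-1 28 -34 14 -0.049 -0.086 -0.103;-1 56 -68 27 -0.098 -0.173 -0.207;-1 84 -102 41 -0.147 -0.259 -0.31;-1 112 -136 55 -0.196 -0.346 -0.413;-1 140 -170 68 -0.245 -0.432 -0.517;-1 167 -203 82 -0.293 -0.519 -0.62;-1 195 -237 96 -0.342 -0.605 -0.723;-1 223 -271 109 -0.391 -0.692 -0.827;-1 251 -305 123 -0.44 -0.778 -0.93;-1 279 -339 137 -0.489 -0.865 -1.034;-1 307 -373 150 -0.538 -0.951 -1.137;-1 307 -373 150 -0.538 -0.951 -1.137",
)

```text
clock: 2.1
tcp_pos: [0.5891, -0.1654, 0.2396]
tool_rot: [0.298, 0.634, 0.649, -0.297]
contact_force: [0.1, -0.2, 0.4]
finger_gap: 0.999
grip_force: 0.0
```

```bash
python3 - <<'E'
from go import *
from station import optics
print(get_obs()["qpos"].round(2))
p,R=pick(A,TH,-np.pi/2,1); rel(p+[0,0,.14],R,"above a");rel(p,R,"a")
c=optics.camera("top");cv2.imwrite("pics/t1.png",c["img"][150:300,290:490,::-1].repeat(3,0).repeat(3,1))
c=optics.camera("scene");cv2.imwrite("pics/s1.png",c["img"][60:260,250:500,::-1].repeat(3,0).repeat(3,1))
E
```

```text
[-0.08  0.49 -0.16  1.82  0.97  1.29 -0.72]
above a shift [-11.   -0.9   6.6] rot [ 0.011 -0.004  0.017] rows>= 0.3 ik 0.0 0.55
a shift [95.8  0.  97. ] rot [ 0.011 -0.004  0.017] rows>= 2.7 ik 0.0 0.56
```

View pics/s1.png

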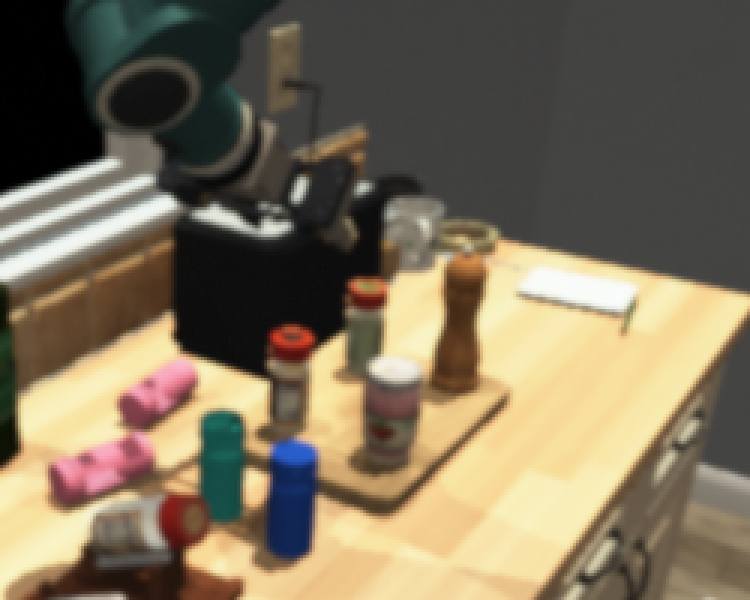

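The tilted gripper is above jar_a (cap at about (290,343) in this crop), and nothing has been touched. I'll descend in two stages.

Call:
jog_arm(
  series="-1 20 0 17 0 0 0;-1 41 0 34 0 0 0;-1 61 0 51 0 0 0;-1 61 0 51 0 0 0;-1 61 0 51 0 0 0;-1 61 0 51 0 0 0",
)

```text
clock: 2.8
tcp_pos: [0.5879, -0.1775, 0.1664]
tool_rot: [0.3, 0.642, 0.64, -0.298]
contact_force: [-0.4, -0.3, 0.2]
finger_gap: 1.0
grip_force: 0.0
```

```bash
python3 - <<'E'
from go import *
p,R=pick(A,TH,-np.pi/2,1); rel(p,R,"a"); rel(p+[0,0,.06],R,"a60")
E
```

```text
a shift [47.9  0.4 40.3] rot [ 0.001  0.    -0.003] rows>= 1.3 ik 0.0 0.58
a60 shift [2.  0.6 1.7] rot [ 0.001  0.    -0.003] rows>= 0.1 ik 0.0 0.59
```

Call:
jog_arm(
  series="-1 12 0 10 0 0 0;-1 24 0 20 0 0 0;-1 36 0 30 0 0 0;-1 48 0 40 0 0 0;-1 48 0 40 0 0 0;-1 48 0 40 0 0 0",
)

```text
clock: 3.4
tcp_pos: [0.5871, -0.1762, 0.1014]
tool_rot: [0.299, 0.64, 0.641, -0.299]
contact_force: [-0.3, 1.0, 0.9]
finger_gap: 1.001
grip_force: 0.0
```

Call:
jog_arm(
  series="-0.1 0 0 0 0 0 0;-0.1 0 0 0 0 0 0;-0.1 0 0 0 0 0 0;0.05 0 0 0 0 0 0;0.2 0 0 0 0 0 0;0.4 0 0 0 0 0 0;0.6 0 0 0 0 0 0;1 0 0 0 0 0 0;1 0 0 0 0 0 0;1 0 0 0 0 0 0",
  squeeze=40,
)

```text
clock: 4.4
tcp_pos: [0.5875, -0.1763, 0.1023]
tool_rot: [0.299, 0.641, 0.641, -0.299]
contact_force: [1.0, 0.4, 0.9]
finger_gap: 0.474
grip_force: 39.9
```

```bash
python3 - <<'E'
from go import *
p,R=pick(A,TH,-np.pi/2,1); rel(p,R,"a"); o=get_obs(); print(o["tcp_pos"],o["finger_gap"]*92,o["grip_force"],o["qpos"].round(2))
p2=p+[0,0,.13]; rel(p2,R,"up")
for k in(0,1):
    pp,RR=place(k,TH,1,up=.08); print(k,"preplace",pp.round(3),place(k,TH,1)[0].round(3)); rel(pp,RR)
E
```

```text
a shift [-2.  1.  0.] rot [0.001 0.    0.   ] rows>= 0.0 ik 0.0 0.58
[ 0.58748666 -0.17627102  0.1022876 ] 43.617207634713665 39.94600824252984 [-0.09  0.69 -0.12  1.86  1.07  1.15 -0.95]
up shift [-101.6    1.1  -83.5] rot [0.001 0.    0.   ] rows>= 2.6 ik 0.0 0.56
0 preplace [0.533 0.236 0.153] [0.499 0.232 0.08 ]
 shift [ 226.4  -54.5 -348.7] rot [0.459 0.919 1.453] rows>= 11.9 ik 0.0 0.43
1 preplace [0.521 0.334 0.153] [0.488 0.33  0.08 ]
 shift [ 289.   -65.8 -423.2] rot [0.459 0.919 1.453] rows>= 11.9 ik 0.0 0.46
```

Call:
jog_arm(
  series="1 -8 0 -6 0 0 0;1 -23 0 -19 0 0 0;1 -38 0 -32 0 0 0;1 -54 0 -45 0 0 0;1 -69 0 -58 0 0 0;1 -84 0 -71 0 0 0;1 -100 0 -84 0 0 0;1 -115 0 -96 0 0 0;1 -115 0 -96 0 0 0;1 -115 0 -96 0 0 0",
  squeeze=50,
)

```text
clock: 5.4
tcp_pos: [0.5869, -0.1766, 0.2518]
tool_rot: [0.299, 0.641, 0.641, -0.298]
contact_force: [-0.0, -0.5, -1.2]
finger_gap: 0.47
grip_force: 50.0
```

```bash
python3 - <<'E'
from go import *
from station import optics
o=get_obs(); print(o["tcp_pos"],o["finger_gap"]*92,o["grip_force"])
pp,RR=place(0,TH,1,up=.11,back=.02); rel(pp,RR,"pre0")
# check path minimum height of jar base
Rm=q2R(o["tool_rot"]);rv=(Rm.inv()*RR).as_rotvec()
J=Rm.inv().apply([0,0,1]);
for t in np.linspace(0,1,7):
    R=Rm*Ro.from_rotvec(rv*t);p=o["tcp_pos"]+(pp-o["tcp_pos"])*t;u=R.apply(J);g=p-R.apply([0,0,.019]);print((g-u*.094).round(3),(g+u*.012).round(3))
c=optics.camera("scene");cv2.imwrite("pics/s2.png",c["img"][60:260,250:500,::-1].repeat(3,0).repeat(3,1))
E
```

```text
[ 0.58693127 -0.17660442  0.25178358] 43.27989061923021 49.95435170685596
pre0 shift [ 313.7  -59.6 -274.9] rot [0.458 0.918 1.452] rows>= 11.9 ik 0.0 0.45
[ 0.587 -0.162  0.17 ] [ 0.587 -0.162  0.276]
[ 0.592 -0.083  0.164] [ 0.576 -0.097  0.267]
[ 0.598 -0.008  0.161] [ 0.565 -0.032  0.258]
[0.604 0.063 0.16 ] [0.552 0.033 0.248]
[0.608 0.128 0.162] [0.539 0.099 0.237]
[0.61  0.188 0.165] [0.525 0.166 0.225]
[0.607 0.245 0.167] [0.511 0.234 0.212]
```

View pics/s2.png

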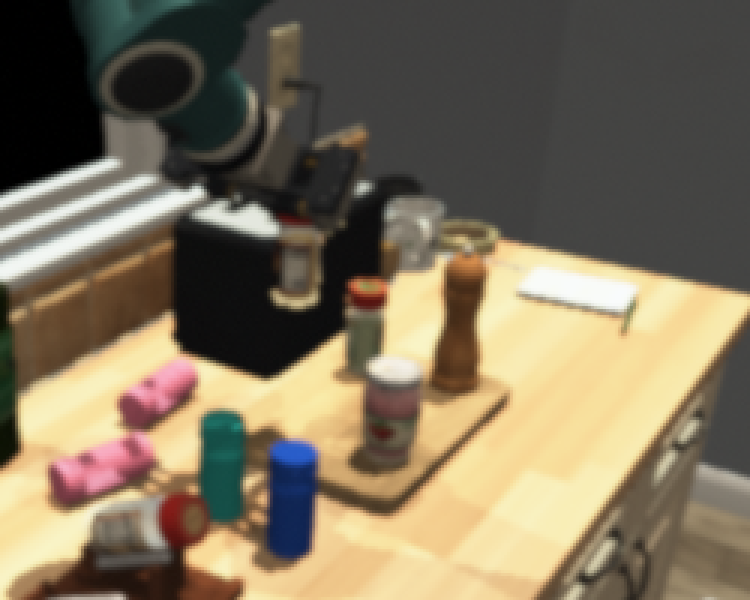

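Jar_a hangs upright in the gripper (about (298,260) in the crop). Next: turn it while moving over to the middle cradle.

Call:
jog_arm(
  series="1 4 -1 -6 0.01 0.02 0.03;1 14 -3 -15 0.023 0.046 0.073;1 28 -6 -30 0.046 0.092 0.145;1 43 -9 -45 0.069 0.138 0.218;1 57 -12 -60 0.092 0.184 0.29;1 71 -15 -75 0.115 0.23 0.363;1 85 -18 -90 0.137 0.275 0.436;1 99 -21 -105 0.16 0.321 0.508;1 114 -24 -120 0.183 0.367 0.581;1 128 -27 -135 0.206 0.413 0.653;1 142 -30 -150 0.229 0.459 0.726;1 142 -30 -150 0.229 0.459 0.726",
)

```text
clock: 6.65
tcp_pos: [0.5566, 0.0315, 0.2395]
tool_rot: [0.161, 0.903, 0.388, -0.093]
contact_force: [0.2, -0.4, -1.7]
finger_gap: 0.473
grip_force: 50.0
```

```bash
python3 - <<'E'
from go import *
o=get_obs(); print(o["tcp_pos"],o["finger_gap"]*92,o["grip_force"],o["qpos"].round(2))
pp,RR=place(0,TH,1,up=.11,back=.02); rel(pp,RR,"pre0")
E
```

```text
[0.55663133 0.03153229 0.23947115] 43.51918939664254 49.95146042605484 [-0.13  0.38 -0.23  1.74  0.44  1.24 -1.31]
pre0 shift [ 131.7 -164.8  -25.3] rot [0.228 0.459 0.728] rows>= 5.9 ik 0.0 0.45
```

Call:
jog_arm(
  series="1 7 -8 -1 0.011 0.023 0.036;1 20 -25 -4 0.034 0.07 0.11;1 33 -41 -6 0.057 0.115 0.182;1 46 -58 -9 0.08 0.161 0.255;1 60 -74 -11 0.103 0.207 0.328;1 73 -91 -14 0.126 0.253 0.4;1 86 -107 -16 0.148 0.298 0.473;1 99 -124 -19 0.171 0.344 0.546;1 112 -140 -21 0.194 0.39 0.619;1 125 -157 -24 0.217 0.436 0.692;1 132 -165 -25 0.228 0.459 0.728;1 132 -165 -25 0.228 0.459 0.728",
)

```text
clock: 7.85
tcp_pos: [0.5265, 0.2341, 0.1866]
tool_rot: [-0.006, 0.99, 0.059, 0.129]
contact_force: [0.1, -0.2, -1.3]
finger_gap: 0.474
grip_force: 50.0
```

Call:
jog_arm(
  series="1 0 0 0 0 0 0;1 0 0 0 0 0 0",
)

```text
clock: 8.05
tcp_pos: [0.5286, 0.2328, 0.1879]
tool_rot: [-0.006, 0.99, 0.057, 0.13]
contact_force: [-0.7, -0.1, -2.1]
finger_gap: 0.476
grip_force: 50.0
```

```bash
python3 - <<'E'
from go import *
from station import optics
o=get_obs(); print(o["tcp_pos"],o["finger_gap"]*92,o["grip_force"],o["qpos"].round(2))
pp,RR=place(0,TH,1,up=.11,back=.02); rel(pp,RR,"pre0")
for up,b in((.03,.012),(.004,.008)): rel(*place(0,TH,1,up=up,back=b),(up,b))
a=optics.camera("scene")["img"][130:330,200:400,::-1];b=optics.camera("top")["img"][170:270,170:300,::-1]
im=np.zeros((600,800,3),np.uint8);im[:400,:400]=a.repeat(2,0).repeat(2,1);im[:300,410:800]=b.repeat(3,0).repeat(3,1)
cv2.imwrite("pics/s3.png",im)
E
```

```text
[0.52864509 0.23282989 0.1878944 ] 43.75937355503869 49.95001858665091 [-0.33  0.27 -0.24  1.99  0.29  0.66 -2.22]
pre0 shift [-1.  -3.  -0.9] rot [ 0.003  0.    -0.001] rows>= 0.1 ik 0.0 0.45
(0.03, 0.012) shift [-46.2  -3.2  65.5] rot [ 0.003  0.    -0.001] rows>= 1.6 ik 0.0 0.33
(0.004, 0.008) shift [-59.9  -3.2  88. ] rot [ 0.003  0.    -0.001] rows>= 2.1 ik 0.0 0.27
```

View pics/s3.png

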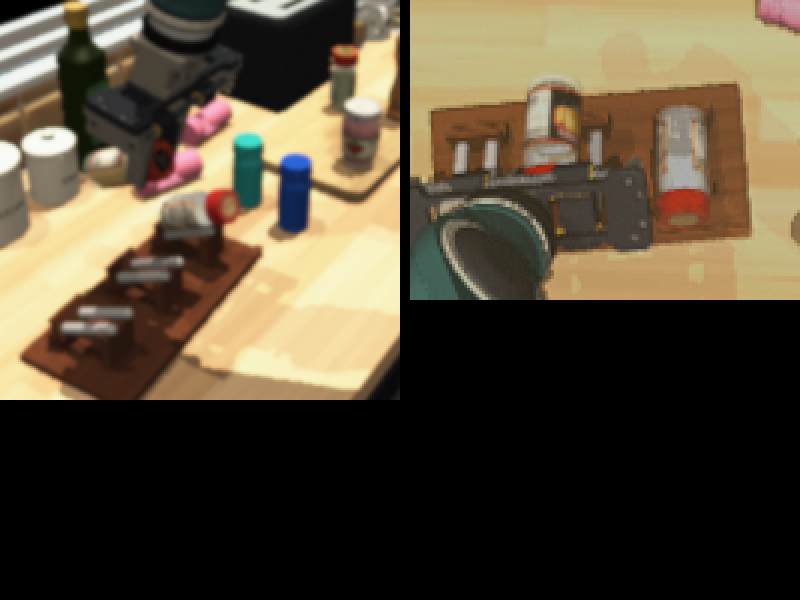

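Jar_a is held tilted above the middle cradle, cap toward the front and in line with it. Lowering now.

Call:
jog_arm(
  series="1 -7 -1 8 0.003 0 0;1 -16 -3 22 0.003 0 0;1 -25 -3 36 0.003 0 0;1 -34 -3 49 0.003 0 0;1 -42 -3 60 0.003 0 0;1 -46 -3 66 0.003 0 0;1 -50 -3 72 0.003 0 0;1 -53 -3 77 0.003 0 0;1 -56 -3 82 0.003 0 0;1 -58 -3 85 0.003 0 0;1 -60 -3 88 0.003 0 0;1 -60 -3 88 0.003 0 0",
)

```text
clock: 9.35
tcp_pos: [0.4925, 0.2326, 0.087]
tool_rot: [-0.008, 0.99, 0.057, 0.13]
contact_force: [-0.5, 0.5, -1.5]
finger_gap: 0.473
grip_force: 49.9
```

Call:
jog_arm(
  series="1 0 0 0 0 0 0;1 0 0 0 0 0 0",
)

```text
clock: 9.55
tcp_pos: [0.493, 0.2328, 0.0876]
tool_rot: [-0.008, 0.99, 0.057, 0.131]
contact_force: [-0.4, -0.9, -1.9]
finger_gap: 0.474
grip_force: 49.9
```

```bash
python3 - <<'E'
from go import *
o=get_obs(); print(o["tcp_pos"],o["contact_force"],o["grip_force"],o["torque"])
for up,b in((.004,.008),(.0,.008),(-.002,0.003),(-.002,-.004)): rel(*place(0,TH,1,up=up,back=b),(up,b))
E
```

```text
[0.49297201 0.23278906 0.08763123] [-0.38399589 -0.93705075 -1.85749573] 49.949856226853626 [-0.01800467  0.44628217  0.0168301 ]
(0.004, 0.008) shift [0.3 1.1 0.3] rot [-0.002 -0.001 -0.001] rows>= 0.0 ik 0.0 0.27
(0.0, 0.008) shift [-2.3  1.1  3.4] rot [-0.002 -0.001 -0.001] rows>= 0.1 ik 0.0 0.26
(-0.002, 0.003) shift [0.2 1.1 8.1] rot [-0.002 -0.001 -0.001] rows>= 0.2 ik 0.0 0.25
(-0.002, -0.004) shift [ 5.6  1.1 12.6] rot [-0.002 -0.001 -0.001] rows>= 0.3 ik 0.0 0.25
```

Call:
jog_arm(
  series="1 -1 0 2 0 0 0;1 -2 1 3 0 0 0;1 -1 1 4 0 0 0;1 0 1 5 0 0 0;1 1 1 6 0 0 0;1 1 1 6 0 0 0",
)

```text
clock: 10.15
tcp_pos: [0.4962, 0.2337, 0.0826]
tool_rot: [-0.01, 0.99, 0.058, 0.131]
contact_force: [-0.5, 3.8, 3.4]
finger_gap: 0.471
grip_force: 49.9
```

Call:
jog_arm(
  series="1 -1 0 1 0 0 0;1 -1 0 1.5 0 0 0;1 -1 0 1.5 0 0 0",
)

```text
clock: 10.45
tcp_pos: [0.4964, 0.2338, 0.082]
tool_rot: [-0.01, 0.989, 0.058, 0.132]
contact_force: [-3.3, 2.7, 13.3]
finger_gap: 0.468
grip_force: 49.9
```

Call:
jog_arm(
  series="1 1 0 1 0 0 0;1 2 0 1.5 0 0 0;1 2 0 1.5 0 0 0;1 2 0 1.5 0 0 0",
)

```text
clock: 10.85
tcp_pos: [0.4988, 0.234, 0.081]
tool_rot: [-0.01, 0.989, 0.058, 0.132]
contact_force: [-2.1, 2.4, 11.9]
finger_gap: 0.471
grip_force: 49.9
```

```bash
python3 - <<'E'
from go import *
o=get_obs(); print(o["tcp_pos"],o["contact_force"],o["grip_force"],o["torque"])
for up,b in((.0,0),): rel(*place(0,TH,1,up=up,back=b),(up,b))
E
```

```text
[0.49878286 0.23403678 0.08104818] [-2.07539184  2.3733605  11.92599916] 49.94976113155644 [ 0.82675526 -0.10102494  0.22744612]
(0.0, 0) shift [-0.2  1.6  0.6] rot [-0.004 -0.005 -0.001] rows>= 0.0 ik 0.0 0.25
```

Call:
jog_arm(
  series="1 1 -1 0.5 0 0 0;1 2 -1.5 1 0 0 0;1 2.5 -1.5 1.5 0 0 0;1 2.5 -1.5 1.5 0 0 0",
)

```text
clock: 11.25
tcp_pos: [0.5004, 0.2343, 0.0803]
tool_rot: [-0.008, 0.99, 0.057, 0.131]
contact_force: [-7.1, -0.6, 19.6]
finger_gap: 0.474
grip_force: 49.9
```

Call:
jog_arm(
  series="1 1 0 0.5 0 0 0;1 2 0 1 0 0 0;1 2.5 0 1.5 0 0 0;1 2.5 0 1.5 0 0 0",
)

```text
clock: 11.65
tcp_pos: [0.5005, 0.2343, 0.08]
tool_rot: [-0.007, 0.99, 0.057, 0.13]
contact_force: [-22.7, -3.9, 38.7]
finger_gap: 0.471
grip_force: 49.9
```

Call:
jog_arm(
  series="1 -2 0 -1.5 0 0 0;1 -2.5 0 -2.5 0 0 0;1 -2.5 0 -2.5 0 0 0;0 -2.5 0 -2.5 0 0 0;-0.2 -2.5 0 -2.5 0 0 0;-0.4 -2.5 0 -2.5 0 0 0;-0.4 -2.5 0 -2.5 0 0 0;-0.4 -2.5 0 -2.5 0 0 0;-0.4 -2.5 0 -2.5 0 0 0",
)

```text
clock: 12.55
tcp_pos: [0.4993, 0.2338, 0.0791]
tool_rot: [-0.008, 0.99, 0.057, 0.13]
contact_force: [-0.3, -0.6, -0.2]
finger_gap: 0.701
grip_force: 0.0
```

Call:
jog_arm(
  series="-0.4 -2 0 -12 0 0 0;-0.4 -2 0 -25 0 0 0;-0.4 -2 0 -40 0 0 0;-0.4 -2 0 -60 0 0 0;-0.4 -2 0 -85 0 0 0;-0.4 -2 0 -115 0 0 0;-0.4 -2 0 -150 0 0 0;-0.4 -2 0 -190 0 0 0;-0.4 -2 0 -210 0 0 0;-0.4 -2 0 -210 0 0 0",
)

```text
clock: 13.55
tcp_pos: [0.4442, 0.2283, 0.2863]
tool_rot: [-0.01, 0.989, 0.058, 0.134]
contact_force: [0.6, -0.4, -0.4]
finger_gap: 0.702
grip_force: 0.0
```

```bash
python3 - <<'E'
from go import *
from station import optics
o=get_obs(); print(o["tcp_pos"],o["qpos"].round(2))
B=np.array([.5905,-.3295,.022])
for s in(1,-1):
  R=toolR(np.array([0,0,-1.]),np.array([0,s,0.])); rel(B+[0,0,.098-.019+.12],R,("b",s))
S=optics.camera("scene");T=optics.camera("top");np.savez("T2.npz",**T);np.savez("S2.npz",**S)
a=S["img"][130:330,200:400,::-1];b=T["img"][170:270,170:300,::-1]
im=np.zeros((600,800,3),np.uint8);im[:400,:400]=a.repeat(2,0).repeat(2,1);im[:300,410:800]=b.repeat(3,0).repeat(3,1)
cv2.imwrite("pics/s4.png",im)
E
```

```text
[0.44415305 0.2282723  0.28632556] [-0.34  0.01 -0.28  2.05  0.17  0.85 -2.18]
('b', 1) shift [ 60.7 571.3  82. ] rot [ 0.406 -0.03  -2.999] rows>= 20.2 ik 0.0 0.3
('b', -1) shift [ 60.7 571.3  82. ] rot [-0.02  -0.269  0.115] rows>= 11.6 ik 0.0 0.32
```

View pics/s4.png

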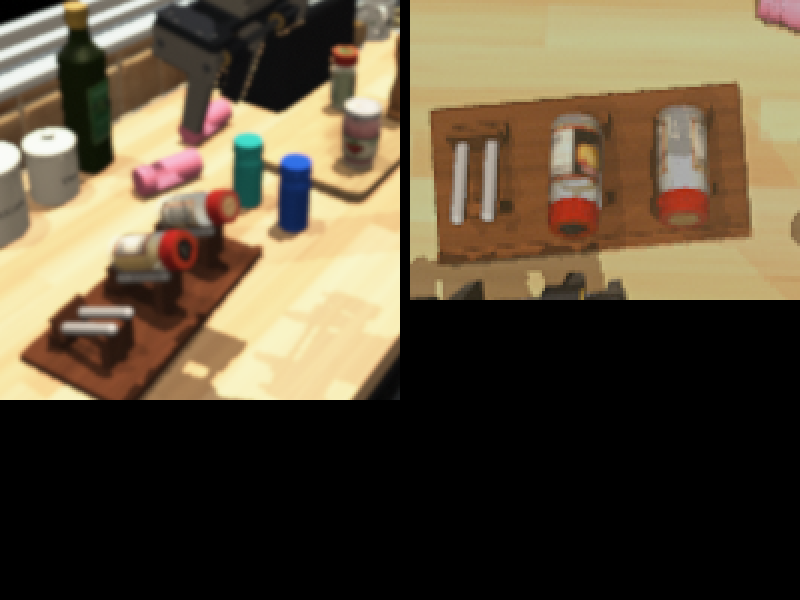

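Jar_a lies in the middle cradle, base by the stop and cap forward, just as jar_c does. Now jar_b: take it with a vertical grip, stand it at jar_a's old spot where there is room, then regrip tilted.

Call:
jog_arm(
  series="-1 2 20 0 0 -0.01 0;-1 8 58 3 0 -0.03 0.01;-1 14 105 8 -0.003 -0.05 0.02;-1 20 150 14 -0.005 -0.07 0.03;-1 25 195 22 -0.007 -0.09 0.04;-1 30 240 30 -0.009 -0.11 0.05;-1 35 285 38 -0.01 -0.135 0.06;-1 39 330 45 -0.012 -0.16 0.07;-1 44 375 52 -0.014 -0.18 0.08;-1 49 420 60 -0.016 -0.2 0.09;-1 53 465 67 -0.018 -0.225 0.1;-1 57 510 74 -0.02 -0.25 0.11",
)

```text
clock: 14.85
tcp_pos: [0.5755, -0.2723, 0.2218]
tool_rot: [0.001, 1.0, 0.002, 0.004]
contact_force: [0.0, -0.2, -0.2]
finger_gap: 0.999
grip_force: 0.0
```

```bash
python3 - <<'E'
from go import *
from station import optics
B=np.array([.5905,-.3295,.022])
R=toolR(np.array([0,0,-1.]),np.array([0,-1,0.])); rel(B+[0,0,.098-.019+.12],R,("b"));rel(B+[0,0,.098-.019],R,("b"))
T=dict(np.load("T2.npz"))
hsv=cv2.cvtColor(T["img"],cv2.COLOR_RGB2HSV).astype(int);H,s,V=hsv[...,0],hsv[...,1],hsv[...,2]
or_=((H<14)|(H>172))&(s>190)&(V>120); m=np.zeros_like(or_);m[198:225,400:450]=1
for b,st,ce in blobs(or_&m,20): print(st,ray(T,[st[0]+st[2]/2-.5,st[1]+st[3]/2-.5],.128).round(4))
E
```

```text
b shift [14.8 57.3  1. ] rot [ 0.002 -0.008  0.004] rows>= 1.2 ik 0.0 0.73
b shift [ 13.9  57.  121. ] rot [ 0.002 -0.008  0.004] rows>= 2.7 ik 0.0 0.74
[430 204  14  15  53] [ 0.591  -0.3307  0.128 ]
```

Call:
jog_arm(
  series="-1 4 20 0 0 0 0;-1 6 45 0 0 -0.005 0;-1 8 58 0 0 -0.008 0.004;-1 8 58 0 0 -0.008 0.004;-1 8 58 0 0 -0.008 0.004",
)

```text
clock: 15.35
tcp_pos: [0.5842, -0.3275, 0.2235]
tool_rot: [0.001, 1.0, 0.001, 0.001]
contact_force: [-0.1, 0.1, -0.1]
finger_gap: 1.001
grip_force: 0.0
```

```bash
python3 - <<'E'
from go import *
B=np.array([.5905,-.330,.022])
R=toolR(np.array([0,0,-1.]),np.array([0,-1,0.])); rel(B+[0,0,.098-.019],R,("b"))
E
```

```text
b shift [  6.    2.3 122.5] rot [ 0.002 -0.003  0.001] rows>= 2.5 ik 0.0 0.74
```

Call:
jog_arm(
  series="-1 6 2 15 0 0 0;-1 6 2 35 0.002 -0.003 0;-1 6 2 60 0.002 -0.003 0;-1 6 2 85 0.002 -0.003 0;-1 6 2 105 0.002 -0.003 0;-1 6 2 116 0.002 -0.003 0;-1 6 2 122 0.002 -0.003 0;-1 6 2 122 0.002 -0.003 0;-1 6 2 122 0.002 -0.003 0",
)

```text
clock: 16.25
tcp_pos: [0.5916, -0.3312, 0.1033]
tool_rot: [0.001, 1.0, 0.0, 0.001]
contact_force: [-0.2, -0.5, -0.3]
finger_gap: 0.999
grip_force: 0.0
```

Call:
jog_arm(
  series="-0.1 0 0 0 0 0 0;-0.1 0 0 0 0 0 0;-0.1 0 0 0 0 0 0;0.05 0 0 0 0 0 0;0.2 0 0 0 0 0 0;0.4 0 0 0 0 0 0;0.6 0 0 0 0 0 0;1 0 0 0 0 0 0;1 0 0 0 0 0 0",
  squeeze=25,
)

```text
clock: 17.15
tcp_pos: [0.5909, -0.3311, 0.1024]
tool_rot: [0.001, 1.0, 0.0, 0.0]
contact_force: [0.3, 0.5, 0.1]
finger_gap: 0.479
grip_force: 25.0
```

```bash
python3 - <<'E'
from go import *
o=get_obs();print(o["tcp_pos"],o["finger_gap"]*92,o["grip_force"])
R=toolR(np.array([0,0,-1.]),np.array([0,-1,0.])); rel(o["tcp_pos"]+[0,0,.03],R,"up"); rel([.589,-.160,o["tcp_pos"][2]+.03],R,"over")
E
```

```text
[ 0.5909112  -0.33106813  0.1024235 ] 44.10167815461819 25.000029802322388
up shift [  0.   0. -30.] rot [ 0.001 -0.001  0.   ] rows>= 0.6 ik 0.0 0.75
over shift [  -1.8 -171.   -30.2] rot [ 0.001 -0.001  0.   ] rows>= 3.5 ik 0.0 0.66
```

Call:
jog_arm(
  series="1 0 0 -8 0 0 0;1 0 0 -20 0 0 0;1 0 -5 -30 0 0 0;1 0 -20 -30 0 0 0;1 -1 -45 -30 0 0 0;1 -1 -70 -30 0 0 0;1 -2 -95 -30 0 0 0;1 -2 -120 -30 0 0 0;1 -2 -145 -30 0 0 0;1 -2 -160 -30 0 0 0;1 -2 -168 -30 0 0 0;1 -2 -168 -30 0 0 0",
)

```text
clock: 18.35
tcp_pos: [0.589, -0.1618, 0.1324]
tool_rot: [0.0, 1.0, 0.001, 0.0]
contact_force: [-0.5, -0.4, -1.3]
finger_gap: 0.478
grip_force: 25.0
```

Call:
jog_arm(
  series="1 0 0 0 0 0 0;1 0 0 10 0 0 0;1 0 0 20 0 0 0;1 0 0 25 0 0 0;1 0 0 28 0 0 0;1 0 0 29 0 0 0;1 0 0 29 0 0 0;1 0 0 29 0 0 0",
)

```text
clock: 19.15
tcp_pos: [0.5891, -0.1632, 0.1035]
tool_rot: [0.001, 1.0, 0.0, 0.001]
contact_force: [0.3, 0.4, -0.2]
finger_gap: 0.479
grip_force: 25.0
```

```bash
python3 - <<'E'
from go import *
o=get_obs();print(o["tcp_pos"],o["contact_force"],o["finger_gap"]*92,o["grip_force"],o["qpos"].round(2))
R=toolR(np.array([0,0,-1.]),np.array([0,-1,0.])); rel([.589,-.163,.1024],R,"dn")
E
```

```text
[ 0.58907633 -0.16316306  0.10351215] [ 0.29212255  0.44383157 -0.22558997] 44.06030137120638 24.99976336956024 [ 0.11  0.53  0.14  1.8  -0.1   0.82 -1.28]
dn shift [-0.1 -0.2  1.1] rot [ 0.001 -0.001  0.001] rows>= 0.0 ik 0.0 0.64
```

Call:
jog_arm(
  series="1 0 0 1 0 0 0;1 0 0 1.5 0 0 0;1 0 0 1.5 0 0 0;0 0 0 1.5 0 0 0;-0.3 0 0 1.5 0 0 0;-0.7 0 0 1 0 0 0;-0.9 0 0 0 0 0 0;-1 0 0 -3 0 0 0;-1 0 0 -15 0 0 0;-1 0 0 -35 0 0 0;-1 0 0 -70 0 0 0;-1 0 0 -110 0 0 0",
)

```text
clock: 20.35
tcp_pos: [0.588, -0.1629, 0.2144]
tool_rot: [0.0, 1.0, 0.0, -0.0]
contact_force: [0.2, -0.4, 0.5]
finger_gap: 1.0
grip_force: 0.0
```

Call:
jog_arm(
  series="-1 0 0 -30 0 0 0;-1 0 0 -40 0 0 0;-1 0 0 -40 0 0 0",
)

```text
clock: 20.65
tcp_pos: [0.5895, -0.1632, 0.2554]
tool_rot: [0.001, 1.0, 0.0, 0.002]
contact_force: [0.4, -0.3, -0.3]
finger_gap: 0.998
grip_force: 0.0
```

```bash
python3 - <<'E'
from go import *
from station import optics
o=get_obs();print(o["tcp_pos"],o["contact_force"])
p,R=pick([.589,-.163,.022],TH,-np.pi/2,1); rel(p+[0,0,.14],R,"above b2")
S=optics.camera("scene");cv2.imwrite("pics/s5.png",S["img"][100:260,280:480,::-1].repeat(3,0).repeat(3,1))
hsv=cv2.cvtColor(S["img"],cv2.COLOR_RGB2HSV).astype(int);H,s,V=hsv[...,0],hsv[...,1],hsv[...,2]
red=((H<8)|(H>172))&(s>150)&(V>110); m=np.zeros_like(red);m[140:215,320:400]=1
for b,st,ce in blobs(red&m,20): print(st,ce,"first-jar_a ref 347.2 172.6",ray(S,ce,.12).round(3),"pred",proj(S,[.589,-.163,.118]))
E
```

```text
[ 0.58952661 -0.16317204  0.25536719] [ 0.41206257 -0.32341886 -0.34963858]
above b2 shift [-0.6 14.4 11.6] rot [-0.677 -0.684 -1.463] rows>= 11.7 ik 0.0 0.56
```

View pics/s5.png

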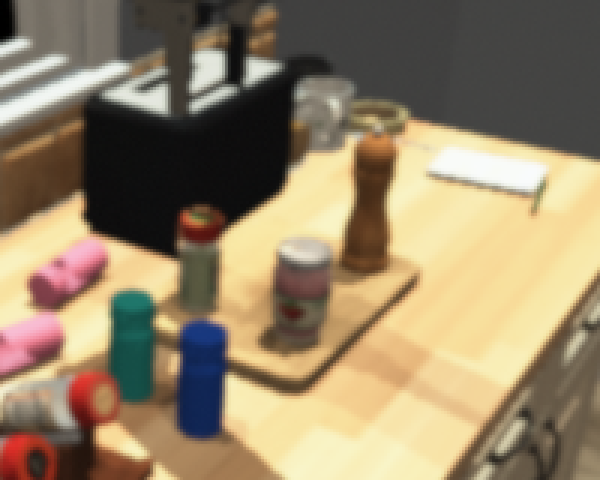

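Jar_b stands upright at jar_a's old spot (about (201,225) in the crop), clear of the jam jar. Now I'll tilt the gripper.

Call:
jog_arm(
  series="-1 0 1 0 -0.056 -0.057 -0.122;-1 0 2 1 -0.113 -0.114 -0.244;-1 0 3 2 -0.169 -0.171 -0.366;-1 0 4 3 -0.226 -0.228 -0.488;-1 0 5 4 -0.282 -0.285 -0.61;-1 0 7 5 -0.339 -0.342 -0.732;-1 0 8 6 -0.395 -0.399 -0.853;-1 0 9 7 -0.451 -0.456 -0.975;-1 0 11 8 -0.508 -0.513 -1.097;-1 0 12 9 -0.564 -0.57 -1.219;-1 0 13 10 -0.62 -0.627 -1.341;-1 0 14 11 -0.677 -0.684 -1.463",
)

```text
clock: 21.9
tcp_pos: [0.588, -0.1765, 0.2399]
tool_rot: [0.297, 0.637, 0.644, -0.302]
contact_force: [-1.1, -0.5, -0.6]
finger_gap: 1.0
grip_force: 0.0
```

Call:
jog_arm(
  series="-1 20 0 17 0 0 0;-1 41 0 34 0 0 0;-1 58 0 48 0 0 0;-1 58 0 48 0 0 0;-1 58 0 48 0 0 0",
)

```text
clock: 22.4
tcp_pos: [0.5877, -0.1766, 0.166]
tool_rot: [0.297, 0.64, 0.642, -0.301]
contact_force: [0.4, -0.8, 0.2]
finger_gap: 0.997
grip_force: 0.0
```

```bash
python3 - <<'E'
from go import *
p,R=pick([.589,-.163,.022],TH,-np.pi/2,1); rel(p,R,"b2")
E
```

```text
b2 shift [47.1  1.7 40.7] rot [-0.004  0.001  0.005] rows>= 1.2 ik 0.0 0.57
```

Call:
jog_arm(
  series="-1 12 1 10 0 0 0;-1 24 1 20 -0.004 0 0.005;-1 36 1 30 -0.004 0 0.005;-1 47 1 40 -0.004 0 0.005;-1 47 1 40 -0.004 0 0.005;-1 47 1 40 -0.004 0 0.005",
)

```text
clock: 23.0
tcp_pos: [0.5892, -0.177, 0.1051]
tool_rot: [0.3, 0.641, 0.64, -0.298]
contact_force: [0.4, -0.4, 0.3]
finger_gap: 1.003
grip_force: 0.0
```

Call:
jog_arm(
  series="-0.1 0 0 0 0 0 0;-0.1 0 0 0 0 0 0;-0.1 0 0 0 0 0 0;0.05 0 0 0 0 0 0;0.2 0 0 0 0 0 0;0.4 0 0 0 0 0 0;0.6 0 0 0 0 0 0;1 0 0 0 0 0 0;1 0 0 0 0 0 0;1 0 0 0 0 0 0",
  squeeze=50,
)

```text
clock: 24.0
tcp_pos: [0.5893, -0.1769, 0.1053]
tool_rot: [0.3, 0.641, 0.64, -0.298]
contact_force: [0.1, 0.2, 0.4]
finger_gap: 0.473
grip_force: 50.0
```

Call:
jog_arm(
  series="1 -8 0 -6 0 0 0;1 -23 0 -19 0 0 0;1 -38 0 -32 0 0 0;1 -54 0 -45 0 0 0;1 -69 0 -58 0 0 0;1 -84 0 -71 0 0 0;1 -100 0 -84 0 0 0;1 -115 0 -96 0 0 0;1 -123 0 -103 0 0 0;1 -123 0 -103 0 0 0;1 -123 0 -103 0 0 0",
)

```text
clock: 25.1
tcp_pos: [0.5884, -0.177, 0.2651]
tool_rot: [0.299, 0.641, 0.641, -0.298]
contact_force: [1.1, -0.7, -1.5]
finger_gap: 0.471
grip_force: 50.0
```

```bash
python3 - <<'E'
from go import *
o=get_obs(); print(o["tcp_pos"],o["finger_gap"]*92,o["grip_force"],o["contact_force"])
pp,RR=place(1,TH,1,up=.11,back=.02); rel(pp,RR,"pre1")
Rm=q2R(o["tool_rot"]);rv=(Rm.inv()*RR).as_rotvec();J=Rm.inv().apply([0,0,1])
for t in np.linspace(0,1,7):
    R=Rm*Ro.from_rotvec(rv*t);p=o["tcp_pos"]+(pp-o["tcp_pos"])*t;u=R.apply(J);g=p-R.apply([0,0,.019]);print((g-u*.094).round(3),(g+u*.012).round(3))
E
```

```text
[ 0.5884065  -0.17695415  0.26513349] 43.36341270525772 49.99966621398926 [ 1.14927455 -0.72435491 -1.49888176]
pre1 shift [ 386.6  -73.  -341.2] rot [0.459 0.917 1.451] rows>= 11.8 ik 0.0 0.53
[ 0.588 -0.162  0.183] [ 0.588 -0.162  0.289]
[ 0.591 -0.067  0.175] [ 0.576 -0.081  0.278]
[0.596 0.025 0.17 ] [0.562 0.    0.267]
[0.599 0.111 0.167] [0.547 0.082 0.254]
[0.601 0.193 0.167] [0.532 0.164 0.241]
[0.6   0.27  0.167] [0.516 0.247 0.227]
[0.595 0.343 0.167] [0.5   0.331 0.212]
```

Call:
jog_arm(
  series="1 6 -1 -6 0.01 0.02 0.03;1 18 -4 -19 0.023 0.046 0.073;1 36 -7 -37 0.046 0.092 0.145;1 54 -11 -56 0.069 0.138 0.218;1 72 -15 -74 0.092 0.184 0.29;1 90 -18 -93 0.115 0.23 0.363;1 108 -22 -111 0.137 0.275 0.436;1 126 -26 -130 0.16 0.321 0.508;1 143 -29 -148 0.183 0.367 0.581;1 161 -33 -167 0.206 0.413 0.653;1 178 -36 -184 0.229 0.459 0.726;1 178 -36 -184 0.229 0.459 0.726",
)

```text
clock: 26.3
tcp_pos: [0.5522, 0.0811, 0.2471]
tool_rot: [0.161, 0.903, 0.388, -0.092]
contact_force: [-0.0, -0.2, -0.5]
finger_gap: 0.47
grip_force: 50.0
```

```bash
python3 - <<'E'
from go import *
o=get_obs(); print(o["tcp_pos"],o["finger_gap"]*92,o["grip_force"],o["qpos"].round(2))
pp,RR=place(1,TH,1,up=.11,back=.02); rel(pp,RR,"pre1")
E
```

```text
[0.5522273  0.08108787 0.24713231] 43.271989517634346 50.00040113925934 [-0.38  0.37 -0.02  1.72  0.35  1.26 -1.3 ]
pre1 shift [ 161.1 -202.6  -35.1] rot [0.228 0.457 0.728] rows>= 5.9 ik 0.0 0.53
```

Call:
jog_arm(
  series="1 8 -10 -2 0.011 0.023 0.036;1 24 -30 -5 0.034 0.07 0.11;1 40 -51 -9 0.057 0.115 0.182;1 56 -71 -12 0.08 0.161 0.255;1 72 -91 -16 0.103 0.207 0.328;1 88 -111 -19 0.126 0.253 0.4;1 105 -132 -23 0.148 0.298 0.473;1 121 -152 -26 0.171 0.344 0.546;1 137 -172 -30 0.194 0.39 0.619;1 153 -192 -33 0.217 0.436 0.692;1 161 -203 -35 0.228 0.457 0.728;1 161 -203 -35 0.228 0.457 0.728",
)

```text
clock: 27.5
tcp_pos: [0.515, 0.331, 0.1867]
tool_rot: [-0.005, 0.99, 0.059, 0.129]
contact_force: [-1.0, -0.1, -2.0]
finger_gap: 0.472
grip_force: 50.0
```

Call:
jog_arm(
  series="1 0 0 0 0 0 0;1 0 0 0 0 0 0",
)

```text
clock: 27.7
tcp_pos: [0.5176, 0.3289, 0.1882]
tool_rot: [-0.006, 0.99, 0.056, 0.131]
contact_force: [-0.1, -0.3, -1.5]
finger_gap: 0.475
grip_force: 50.0
```

```bash
python3 - <<'E'
from go import *
from station import optics
o=get_obs(); print(o["tcp_pos"],o["finger_gap"]*92,o["grip_force"])
for up,b in((.11,.02),(.03,.012),(.004,.008)): rel(*place(1,TH,1,g=.0955,up=up,back=b),(up,b))
a=optics.camera("scene")["img"][130:330,200:400,::-1];b=optics.camera("top")["img"][170:270,170:300,::-1]
im=np.zeros((600,800,3),np.uint8);im[:400,:400]=a.repeat(2,0).repeat(2,1);im[:300,410:800]=b.repeat(3,0).repeat(3,1)
cv2.imwrite("pics/s6.png",im)
E
```

```text
[0.51764981 0.32892424 0.18823645] 43.73991747338572 49.99949097633362
(0.11, 0.02) shift [-2.5 -4.3 -1.6] rot [ 0.005 -0.    -0.003] rows>= 0.1 ik 0.0 0.53
(0.03, 0.012) shift [-47.8  -4.5  64.8] rot [ 0.005 -0.    -0.003] rows>= 1.6 ik 0.0 0.38
(0.004, 0.008) shift [-61.4  -4.5  87.3] rot [ 0.005 -0.    -0.003] rows>= 2.1 ik 0.0 0.32
```

View pics/s6.png

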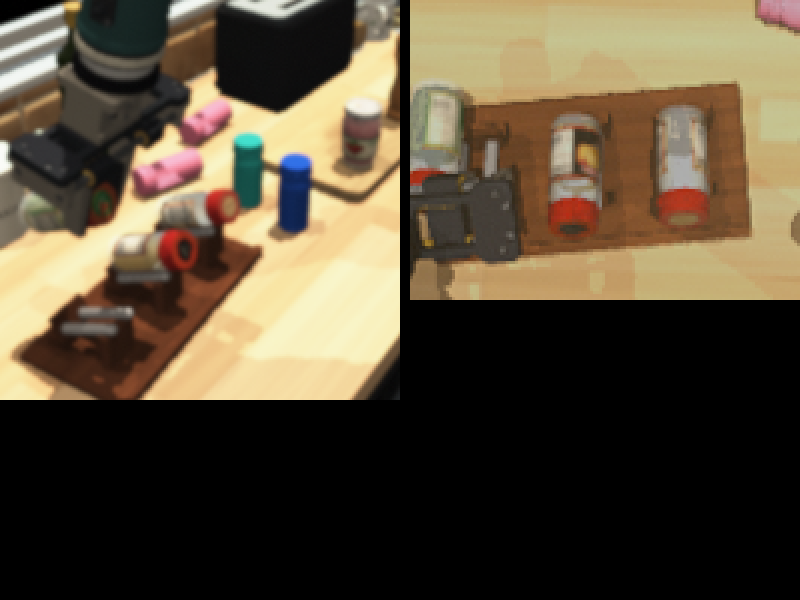

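Jar_b is tilted above the outer cradle, cap to the front, and the other two jars are undisturbed. Lowering, with a 1.5 mm sideways correction learned from jar_a.

Call:
jog_arm(
  series="1 -7 -2 8 0.003 0 0;1 -17 -4 21 0.005 0 -0.003;1 -27 -6 36 0.005 0 -0.003;1 -36 -6 48 0.005 0 -0.003;1 -44 -6 59 0.005 0 -0.003;1 -48 -6 65 0.005 0 -0.003;1 -51 -6 71 0.005 0 -0.003;1 -54 -6 76 0.005 0 -0.003;1 -57 -6 81 0.005 0 -0.003;1 -59 -6 84 0.005 0 -0.003;1 -61 -6 87 0.005 0 -0.003;1 -61 -6 87 0.005 0 -0.003",
)

```text
clock: 29.0
tcp_pos: [0.4797, 0.3319, 0.088]
tool_rot: [-0.008, 0.99, 0.058, 0.13]
contact_force: [0.4, 0.1, -1.7]
finger_gap: 0.472
grip_force: 50.0
```

Call:
jog_arm(
  series="1 -1 0 2 0 0 0;1 -2 0 3 0 0 0;1 -1 0 4 0 0 0;1 0 0 5 0 0 0;1 1 0 6 0 0 0;1 1 0 6 0 0 0",
)

```text
clock: 29.6
tcp_pos: [0.483, 0.3322, 0.083]
tool_rot: [-0.009, 0.99, 0.058, 0.131]
contact_force: [0.5, -0.3, -0.6]
finger_gap: 0.474
grip_force: 50.0
```

Call:
jog_arm(
  series="1 -1 0 1 0 0 0;1 -1 0 1.5 0 0 0;1 -1 0 1.5 0 0 0",
)

```text
clock: 29.9
tcp_pos: [0.4831, 0.3321, 0.0823]
tool_rot: [-0.009, 0.99, 0.058, 0.132]
contact_force: [-0.4, -3.5, 6.4]
finger_gap: 0.474
grip_force: 50.0
```

```bash
python3 - <<'E'
from go import *
o=get_obs(); print(o["tcp_pos"],o["contact_force"],o["torque"])
rel(*place(1,TH,1,g=.0955))
E
```

```text
[0.48310223 0.33213    0.08230983] [-0.35744964 -3.53118588  6.43051936] [-0.55729641 -0.25523207 -0.22991797]
 shift [2.4 2.9 2. ] rot [-0.002 -0.003 -0.   ] rows>= 0.1 ik 0.0 0.3
```

Touching the rods, and they're pushing toward -y. I'll ease the tool 1 mm that way and slide it to the stop.

Call:
jog_arm(
  series="1 1 1 1 0 0 0;1 2 1 1.5 0 0 0;1 2 1 1.5 0 0 0",
)

```text
clock: 30.2
tcp_pos: [0.4852, 0.3314, 0.081]
tool_rot: [-0.009, 0.99, 0.058, 0.131]
contact_force: [0.8, -3.3, 5.1]
finger_gap: 0.477
grip_force: 50.0
```

Call:
jog_arm(
  series="1 1 0 0.5 0 0 0;1 2 0 1 0 0 0;1 2.5 0 1.5 0 0 0;1 2.5 0 1.5 0 0 0",
)

```text
clock: 30.6
tcp_pos: [0.4857, 0.3314, 0.0806]
tool_rot: [-0.008, 0.99, 0.058, 0.13]
contact_force: [-11.9, -6.2, 20.6]
finger_gap: 0.475
grip_force: 50.0
```

Call:
jog_arm(
  series="1 1 0 0.5 0 0 0;1 1.5 0 1 0 0 0;1 1.5 0 1 0 0 0",
)

```text
clock: 30.9
tcp_pos: [0.4857, 0.3314, 0.0805]
tool_rot: [-0.007, 0.99, 0.058, 0.129]
contact_force: [-19.7, -9.2, 30.8]
finger_gap: 0.475
grip_force: 50.0
```

Call:
jog_arm(
  series="1 -2 0.5 -1.5 0 0 0;1 -2.5 1 -2.5 0 0 0;1 -2.5 1 -2.5 0 0 0;0 -2.5 1 -2.5 0 0 0;-0.2 -2.5 1 -2.5 0 0 0;-0.4 -2.5 1 -2.5 0 0 0;-0.4 -2.5 1 -2.5 0 0 0;-0.4 -2.5 1 -2.5 0 0 0;-0.4 -2.5 1 -2.5 0 0 0",
)

```text
clock: 31.8
tcp_pos: [0.4859, 0.3307, 0.0805]
tool_rot: [-0.009, 0.99, 0.058, 0.131]
contact_force: [0.0, -0.5, -0.6]
finger_gap: 0.699
grip_force: 0.0
```

Call:
jog_arm(
  series="-0.4 -2 0 -12 0 0 0;-0.4 -2 0 -25 0 0 0;-0.4 -2 0 -40 0 0 0;-0.4 -2 0 -60 0 0 0;-0.4 -2 0 -85 0 0 0;-0.4 -2 0 -115 0 0 0;-0.4 -2 0 -150 0 0 0;-0.4 -2 0 -190 0 0 0;-0.4 -2 0 -210 0 0 0;-0.4 -2 0 -210 0 0 0",
)

```text
clock: 32.8
tcp_pos: [0.4303, 0.3251, 0.2879]
tool_rot: [-0.012, 0.989, 0.058, 0.134]
contact_force: [-0.1, 0.4, 0.8]
finger_gap: 0.701
grip_force: 0.0
```

```bash
python3 - <<'E'
from go import *
from station import optics
o=get_obs(); print(o["tcp_pos"],o["contact_force"])
a=optics.camera("scene")["img"][130:330,200:400,::-1];b=optics.camera("top")["img"][170:270,170:300,::-1]
im=np.zeros((600,800,3),np.uint8);im[:400,:400]=a.repeat(2,0).repeat(2,1);im[:300,410:800]=b.repeat(3,0).repeat(3,1)
cv2.imwrite("pics/s7.png",im)
E
```

```text
[0.43032621 0.32513988 0.28792207] [-0.11506109  0.3958007   0.76671346]
```

View pics/s7.png

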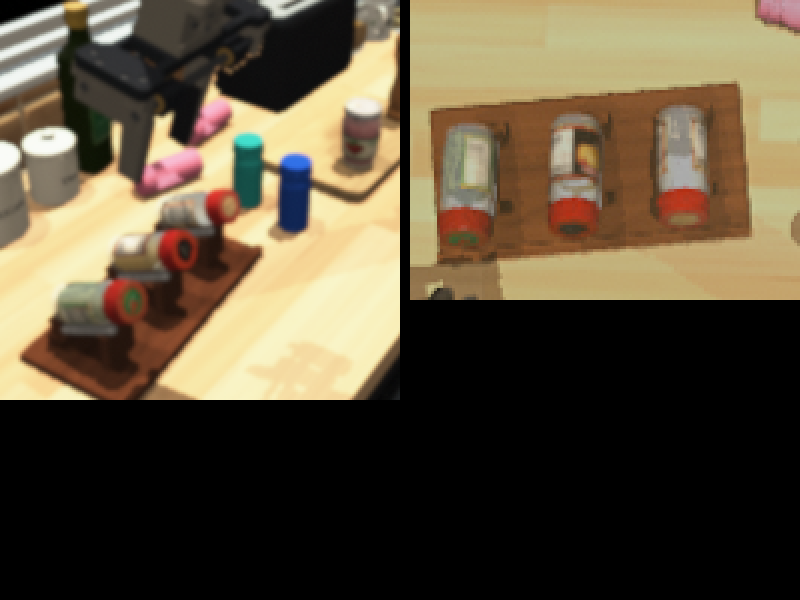

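All three jars lie alike in the cradles, caps to the front and bases at the stops. The gripper is clear, so I'm handing in.

```bash
python3 -c "
from station import job; print(job.close_job())"
```

```text
the job is handed in; nothing more can be done
None
```

I laid both spice jars in the two empty cradles, bases against the stops and caps to the front, without touching the other items, and handed the job in at about 33 s; the system gave no verdict.

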